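# Shut the electric casserole and set it to keep the rotis warm

## Task

Using only the fingers to push and press, get the electric casserole keeping warm: first push its open lid fully shut, then switch it on by pressing down the raised front half of the rocker until it lies flat, then press in the round key (warm programme, it stays in), and last press the long bar key (start) fully in and let it spring back. Do not shove or lift the casserole, leave the plate, ladle, bottle and other things where they are, and draw the hand well clear when done.

Things in the scene. Friction and masses are not known exactly. Their poses are not given: they have to be found in the camera images.
- casserole: Steel electric casserole, loose, about 2.6 kg on rubber feet: drum 204 mm across, rim 104 mm high, black control apron in front. Origin on the board under the drum's centre; x points from the apron (which roughly faces the robot) to the lid hinge at the back, z up. Apron 190 mm wide, out to x = -188 mm. Side handles reach y = +-128 mm at 80 mm height.
- panel_mid (a point): Centre of the flat steel control panel on top of the apron (84 x 184 mm), 146 mm in front of the drum's centre, 46 mm above the board. Axes: z = the panel's outward normal, tilted 0.2 rad from vertical towards the front; y = the casserole's y; x = up the slope towards the drum. On it: rocker at y = +60 mm, round key at y = +6, long key at y = -55.
- lid (a joint): Lid hinge angle, rad: 0 = fully shut; starts open at about 0.8 to 1.1. The stiff hinge holds the lid wherever it is left; 1 to 3 N near the front edge moves it. Counts as shut below 0.03.
- lid_hinge (a point): Point on the lid's hinge line, at (114, 0, 106) mm in the casserole frame; the line runs along the casserole's y. Axes are the lid's: equal to the casserole's when shut; when open, -x points up along the lid to its free front edge and z is the normal of the lid's outer (top) face, looking up and back.
- lid_front (a point): Point on the lid's outer face near its free front edge, at (-200, 0, 10) mm in the lid's axes from the hinge. Lid: steel disc 208 mm across centred at lid x = -114 mm, underside at lid z = 0, 7 mm thick at the edge, 19 mm in the middle; a black lip 54 mm wide and 7 mm thick runs out to lid x = -237 mm. When shut this point is 116 mm and the lid's top 125 mm above the board.
- rocker (a joint): Rocker switch angle, rad: 0 = off (front half stands up), 0.34 = on (front half flat, back half up). Stays where it is put; about 3 to 5 N on the front half turns it. Starts at 0. Counts as on above 0.28.
- rocker_front (a point): On the surface of the rocker's front half, 15 mm from the pivot. Rocker 44 mm long (front to back), 26 mm wide, its halves forming a shallow V with the pivot in the valley 3 mm above the panel. This point is 8 mm above the panel when off, 3 mm when on. Press it along the panel's normal or straight down; a fingertip overlapping the back half cannot push it fully over.
- round_key (a joint): Travel of the round programme key, m: 0 = out, 0.005 = fully in. It stays in when pressed (no spring); about 3.5 N moves it. Starts at 0. Counts as in above 0.0035.
- round_key_top (a point): Centre of the top of the round key, 28 mm across; 8 mm above the panel when out, 3 mm when fully in. Press it along the panel's normal or straight down.
- long_key (a joint): Travel of the long start key, m: 0 = out, 0.005 = fully in. Springs back out when let go: 1.8 N to start it, 4.8 N fully in. Counts as pressed above 0.0035 for 0.15 s.
- long_key_top (a point): Centre of the top of the long bar key, 46 mm (along the casserole's y) x 20 mm; 8 mm above the panel when out, 3 mm when fully in. Press it along the panel's normal or straight down.
- kadchi: Bystander: steel ladle lying on the board, bowl 78 mm across and 24 mm high at its -x end, 300 mm long. Leave it where it is.
- plate: Bystander: white ceramic plate, 200 mm across, 22 mm high. Leave it where it is.
- bottle: Bystander: empty clear plastic bottle with an open white flip-top cap, 64 mm across, about 190 mm tall, very light. Leave it where it is.
- tumbler: Bystander: steel tumbler, 72 mm across, 100 mm tall. Leave it where it is.
- katori: Bystander: small steel bowl standing on the plate, 96 mm across, 36 mm high. Leave it where it is.
- spice_jar: Bystander: amber glass jar with steel cap, 48 mm across, 85 mm tall. Leave it where it is.
- chimta: Bystander: flat steel roti tongs lying on the board, 240 mm long, 12 mm high. Leave it where it is.

How it is judged (in metres and radians):
On the way, in this order (a step that is already met when the one before it is completed fails the run):
1. the lid is pushed fully shut (value of joint lid below 0.03 rad), for 0.15 s.
2. the rocker is switched on (value of joint rocker above 0.28 rad), for 0.15 s.
3. the round key is pressed fully in (value of joint round_key above 0.0035 m), for 0.15 s.
4. the long key is pressed fully in (value of joint long_key above 0.0035 m), for 0.15 s.
At the end, for the whole second after the job is handed in: Lid within 0.03 rad of shut, rocker on (above 0.28 rad), round key in (above 3.5 mm), long key back out (within 1 mm), casserole within 30 mm of its start and upright, every bystander within 25 mm of its start, hand clear: grasp point over 80 mm from the long key (value of joint lid below 0.03 rad and value of joint rocker above 0.28 rad and value of joint round_key above 0.0035 m and value of joint long_key below 0.001 m and distance of casserole from where it was at the start of the episode below 0.03 m and angle between casserole's own z axis and vertical below 0.05 rad and linear speed of casserole below 0.02 m/s and distance between the grasp point and long_key_top above 0.08 m and distance of each of kadchi, plate, bottle, tumbler, katori, spice_jar, chimta from where it was at the start of the episode below 0.025 m); the robot touches nothing.
It fails at once if the rocker is switched on before the lid is shut (value of joint rocker above 0.28 rad and value of joint lid above 0.06 rad).
It fails at once if a key is pressed before the rocker is on, or the long key before the round key is in ((value of joint rocker below 0.2 rad and value of joint any of round_key, long_key above 0.0035 m) or (value of joint long_key above 0.0035 m and value of joint round_key below 0.003 m)).
It fails at once if the casserole is pushed with the arm or the gripper's body instead of the fingers (contact force between the arm and casserole above 3 N).
It fails at once if the casserole is shoved, lifted or tipped (distance of casserole from where it was at the start of the episode above 0.04 m or angle between casserole's own z axis and vertical above 0.12 rad).
It fails at once if a bystander is moved, lifted or knocked over (distance of any of kadchi, plate, bottle, tumbler, katori, spice_jar, chimta from where it was at the start of the episode above 0.04 m or angle between any of kadchi, plate, bottle, tumbler, katori, spice_jar, chimta's own z axis and vertical above 0.4 rad).
It also fails if it takes over 51 s, if anything falls off the work surface, if the arm or the gripper's body presses on something with over 40 N, if the wrist force passes 120 N, or if a joint passes its speed limit or range.

## Robot

A 6-joint arm with a two-finger parallel gripper is mounted at the origin on the work surface. World frame = base frame: x ahead of the robot, y to its left, z up, the work surface at z = 0. Lengths are in mm, angles in degrees, forces in N, time in s.
With the tool pointing down it reaches from about 325 to 750 mm from the base axis. Payload 7.6 kg.
Tool frame: the origin (TCP) lies midway between the tips of the shut fingers; the grasp point (between the pads) lies 19 mm behind it; y points along the fingers, z is the direction in which the jaws open and shut, and the axes are right-handed (so a half turn about y gives the same grasp; the last joint's range is limited). The gripper opens to 85 mm and grips with 20 to 120 N. Pads are 22 mm wide; open, the fingers measure 114 mm over their backs; the gripper's body (76 mm by 85 mm) begins 54 mm behind the grasp point. The pads swing forward as they close: fully open they stand 13 mm farther back than shut.
Start: joints at [69.654, 2.991, 80.254, -0, 96.75, -4.028], TCP at [147.49, 503.877, 231.323] pointing down, gripper open.
Joint ranges: [-166.34, 166.34], [-52.06, 124.39], [6.96, 135.62], [-60.46, 240.46], [14.63, 156.25], [-167.68, 167.68]. Speed limits (degrees/s): [147.25, 147.25, 172.46, 180, 180, 180].

## Interface

Orientations are given as a 3x3 rotation matrix whose columns are the frame's x, y, z axes.
In Python, from plant import manip gives the robot as it stands.
- The arm moves only by the tool send_rows, never from a script. Its argument "deltas" is a list of rows, each a list of 6 numbers: the shift along the tool's x, y, z in cm, then the turn, a rotation vector about the tool's x, y, z in rad. A call has 1 to 10 rows; each row is the pose to reach, as a shift and turn from the pose commanded when the call began, along the tool's axes at that moment; what a row does not reach only later rows make up. A row lasts 1/12 s, in which the tool goes at most 41.7 mm and 7.16 degrees, less where a joint would pass 70% of its speed; a pose out of reach is approached as far as the arm can. A call with a gripper value outside its range is refused whole. "claw" is the gripper command: -1 is fully open, 1 is shut, values between are in proportion, set as the call begins (left out, the last holds). The fingers move at their own pace and stop on an object; the grip force is fixed at half the most. Time passes only in rows, so rows that repeat a pose let the fingers close. It gives the time, the measured TCP pose, the force and the opening at its end, in the units of the state.
- manip.get_state(): the state, without advancing time (a new reading comes with each control period).
- manip.get_image(name): name is "side" or "top" or "wrist"; returns (picture, depth): 480x640x3 uint8, red, green, blue; 480x640 float32, mm along the optical axis (not along the pixel's ray), 0 where there is no reading.
- manip.camera_params(name): a dict with "fx", "fy", "cx", "cy" (pixels), "R" (3x3) and "t" (3): a world point X has camera coordinates R X + t; the wrist camera has in their place "tool_from_camera" (4x4, takes a point from camera to tool coordinates, whose origin is the TCP and whose axes are the tool frame's). Camera axes: x right, y down, z forward; pixel columns grow to the right and rows downward; lengths in mm; the calibration is good to about 2 mm. The wrist camera is an equidistant fisheye: a pixel r from the principal point sees the ray r / f radians off the axis. A picture is of the moment at which its call begins: read the wrist's pose just before it. camera_params takes no time and is no camera call.
- manip.job_done(): hands the job in, once; it reports no verdict.
The state is a dict: "time": time; "joint_positions": joint angles; "joint_vel": joint speeds; "joint_efforts": joint torques, N m; "position": TCP position; "tool_rot": TCP orientation; "force": force on the tool from outside, world axes, zero at the start; "torque": the same for the moment, N m; "grip_width": opening from 0.0 (shut) to 1.0 (fully open).
Only numpy, scipy, OpenCV 4.12 (cv2) and the standard library are available. Lean on these libraries where they do the work, as an engineer would, in place of code of your own. Each camera call takes 0.05 s, during which the arm holds its last target.

## Working session

There is one attempt and no reset: what is moved stays moved. The work goes in short steps, Python scripts to look and compute and a tool call to move; the robot and the scene stay as the last step left them, time stands still between calls to the robot, and variables do not carry over. Pictures are saved under pics/ and viewed, and the job is handed in when it is done.

Besides the shell and the picture viewer there is one more tool, called after "Call:" as a command line: name --pt "numbers of a row" for each row, then --argument value for the rest. send_rows: Moves the arm, as the interface text tells. Its arguments: {"type":"object","properties":{"deltas":{"type":"array","items":{"type":"array","items":{"type":"number"}}},"claw":{"type":"number"}},"required":["deltas"]}

```bash
ls; mkdir -p pics
python3 - <<'E'
from plant import manip
import cv2,numpy as np
s=manip.get_state();print(s)
for n in("side","top"):
    im,d=manip.get_image(n);cv2.imwrite(f"pics/{n}0.png",im[:,:,::-1]);np.save(f"pics/{n}0.npy",d);print(n,manip.camera_params(n))
print(manip.camera_params("wrist"))
E
```

```text
pics
{'time': 0.0, 'joint_positions': array([ 6.96561339e+01,  3.02700952e+00,  8.03117990e+01,  7.15342343e-04,
        9.67495167e+01, -4.02722825e+00]), 'joint_vel': array([ 0.02840392,  0.10804032, -0.09253922,  0.01294037, -0.13537767,
       -0.0731711 ]), 'joint_efforts': array([ 1.13720046e-04, -3.81669545e+01, -3.60186481e+01, -9.16193721e-05,
        6.19766695e-03, -1.45637495e-05]), 'position': array([147.36297245, 503.5886056 , 230.48509149]), 'tool_rot': array([[ 9.59724127e-01, -5.47556041e-04,  2.80943590e-01],
       [-2.80944098e-01, -1.44109713e-03,  9.59723052e-01],
       [-1.20635154e-04, -9.99998812e-01, -1.53688832e-03]]), 'force': array([ 0.61994211, -0.6546485 ,  0.39933079]), 'torque': array([ 0.03368213, -0.03849941, -0.01974201]), 'grip_width': 0.9977819061067641}
side {'fx': 535.2909697270793, 'fy': 535.2909697270793, 'cx': 319.0853449878022, 'cy': 240.16171379544627, 'R': array([[ 0.99070465, -0.13480493,  0.01821868],
       [-0.08660897, -0.7283639 , -0.67969473],
       [ 0.10489603,  0.67179883, -0.73326882]]), 't': array([-574.52893157,  122.703818  , 1171.78421974])}
top {'fx': 543.5778506832668, 'fy': 543.5778506832668, 'cx': 328.5853541313123, 'cy': 234.6246897369091, 'R': array([[ 0.08356293, -0.99649711, -0.00327746],
       [-0.97623403, -0.08120287, -0.20093088],
       [ 0.19996091,  0.01998994, -0.97959994]]), 't': array([ -22.06056127,  606.26122207, 1008.80321951])}
{'fx': 371.64829954431775, 'fy': 371.64829954431775, 'cx': 319.96556233799265, 'cy': 232.43023098157477, 'tool_from_camera': array([[-4.34700707e-04,  9.47226821e-01,  3.20563816e-01,
        -8.26932229e+01],
       [-8.60500794e-04, -3.20564081e-01,  9.47226440e-01,
        -1.42117609e+02],
       [ 9.99999535e-01,  1.35914586e-04,  9.54438865e-04,
        -2.47327406e-01],
       [ 0.00000000e+00,  0.00000000e+00,  0.00000000e+00,
         1.00000000e+00]])}
```

View pics/side0.png

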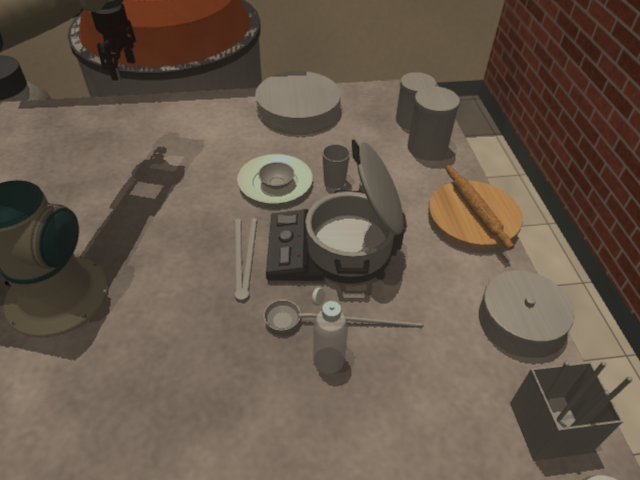

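View pics/top0.png

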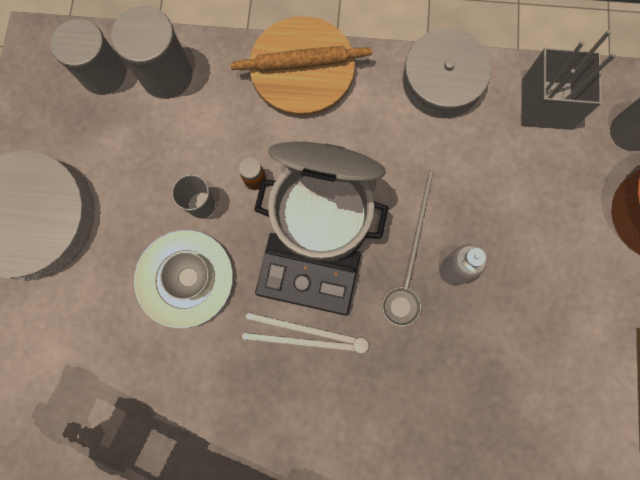

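```bash
cat > h.py <<'E'
import numpy as np,cv2
from plant import manip
def cloud(d,p):
    v,u=np.mgrid[0:480,0:640]
    c=np.stack([(u-p["cx"])/p["fx"]*d,(v-p["cy"])/p["fy"]*d,d],-1)
    w=(c-p["t"])@p["R"]   # R^T(c-t)
    w[d<=0]=np.nan
    return w
def proj(X,p):
    c=np.atleast_2d(X)@p["R"].T+p["t"]; return np.c_[p["fx"]*c[:,0]/c[:,2]+p["cx"],p["fy"]*c[:,1]/c[:,2]+p["cy"]]
def ray(uv,z,p):
    d=p["R"].T@np.array([(uv[0]-p["cx"])/p["fx"],(uv[1]-p["cy"])/p["fy"],1]);o=-p["R"].T@p["t"]
    return o+d*(z-o[2])/d[2]
E
python3 - <<'E'
from h import *
for n in("top","side"):
    p=manip.camera_params(n);W=cloud(np.load(f"pics/{n}0.npy"),p)
    for uv in [(400,400),(320,210),(303,284),(275,278),(332,290),(317,175),(275,150),(380,165)] if n=="top" else [(300,400),(285,255),(288,218),(288,236),(355,150),(400,215),(350,230)]:
        print(n,uv,W[uv[1],uv[0]].round(1))
im=cv2.imread("pics/top0.png")[120:320,230:400];cv2.imwrite("pics/tz.png",cv2.resize(im,None,fx=3,fy=3,interpolation=2))
im=cv2.imread("pics/side0.png")[130:290,250:420];cv2.imwrite("pics/sz.png",cv2.resize(im,None,fx=3.6,fy=3.6,interpolation=2))
E
```

```text
top (400, 400) [ 300.3 -137.3    1.3]
top (320, 210) [659.8  50.5  39.6]
top (303, 284) [505.8  70.2  51.8]
top (275, 278) [513.1 126.   50.7]
top (332, 290) [499.1  12.9  49.5]
top (317, 175) [647.4  49.  308.8]
top (275, 150) [705.9 126.6 244.1]
top (380, 165) [711.1 -54.1 195.4]
side (300, 400) [ 501.3 -309.     1.6]
side (285, 255) [503.8  11.   56. ]
side (288, 218) [522.  131.8  50.6]
side (288, 236) [516.1  68.7  55.3]
side (355, 150) [649.7  39.2 312.7]
side (400, 215) [750.9   3.8 159.4]
side (350, 230) [664.4  83.6  41.7]
```

View pics/tz.png

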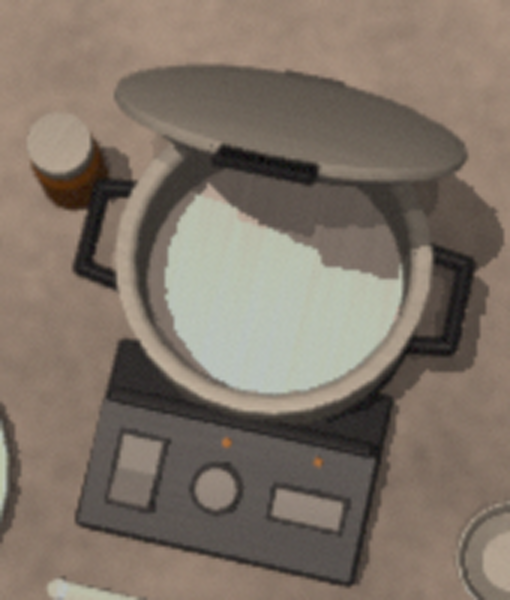

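View pics/sz.png

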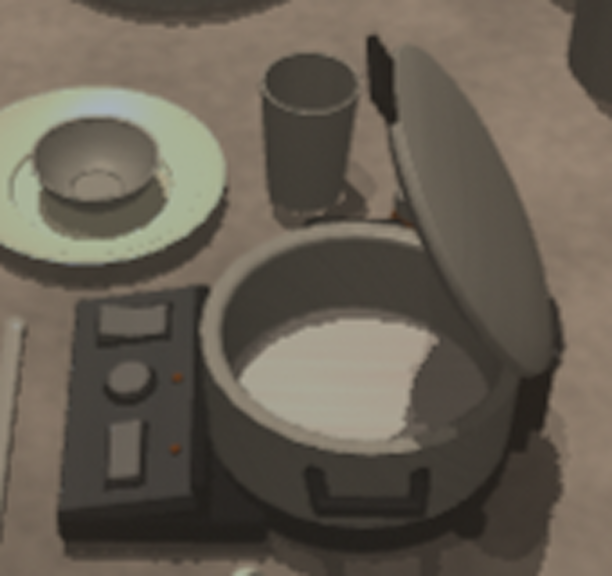

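Run:
```python
from h import *
from scipy.optimize import least_squares
P={n:manip.camera_params(n) for n in("top","side")}
T=dict(rock=(138,470),rnd=(216,488),lng=(307,509));S=dict(rock=(134,322),rnd=(130,380),lng=(125,452))
for k in T:
    t=np.array(T[k])/3+[230,120]-.33;s=np.array(S[k])/3.6+[250,130]-.36
    M=[np.c_[P[n]["R"],P[n]["t"]] for n in P]
    x=[((t-[P["top"]["cx"],P["top"]["cy"]])/P["top"]["fx"]),((s-[P["side"]["cx"],P["side"]["cy"]])/P["side"]["fx"])]
    X=cv2.triangulatePoints(M[0],M[1],x[0],x[1]);X=(X[:3]/X[3]).ravel()
    print(k,X.round(1),proj(X,P["top"])[0]-t,proj(X,P["side"])[0]-s, "top@54",ray(t,53,P["top"]).round(1),"side",ray(s,53,P["side"]).round(1))
for n in P:
    W=cloud(np.load(f"pics/{n}0.npy"),P[n]).reshape(-1,3)
    m=(abs(W[:,2]-104)<3.5)&(np.hypot(W[:,0]-640,W[:,1]-50)<135)
    q=W[m]
    f=least_squares(lambda c:np.hypot(q[:,0]-c[0],q[:,1]-c[1])-c[2],[640,50,100],loss="soft_l1",f_scale=3)
    print(n,m.sum(),f.x,f.cost)
    # lid plane
    m=(W[:,2]>140)&(W[:,2]<330)&(W[:,0]>600)&(W[:,0]<800)&(abs(W[:,1]-40)<110)
    q=W[m];c=q.mean(0);u,s_,v=np.linalg.svd(q-c,full_matrices=False);print("lid",m.sum(),c,v[2],s_/np.sqrt(len(q)),q[q[:,2].argmax()])
```

```text
rock [517.4 124.8  54.1] [ 0.01856868 -0.68006889] [-0.54597813  0.11680809] top@54 [516.2 124.8  53. ] side [518.8 126.1  53. ]
rnd [510.   73.1  53.7] [ 0.01746058 -0.67128336] [-0.55385702  0.11556656] top@54 [508.7  73.   53. ] side [511.3  74.   53. ]
lng [501.3  13.   53. ] [ 0.01561443 -0.64119785] [-0.54684319  0.11076801] top@54 [500.   12.9  53. ] side [502.5  13.2  53. ]
top 1348 [652.99832325  47.60983793  94.52524759] 6129.747159619134
lid 3231 [691.86452557  38.97871188 248.87743746] [-0.79839037  0.1161039  -0.59084067] [49.62730925 46.33932632  4.73717872] [645.4304589   38.0020197  312.75437214]
side 848 [655.41960611  45.40260565  94.33023786] 4718.970874342661
lid 2432 [698.63680991  11.11218971 237.73883695] [ 0.80036342 -0.17085349  0.57465423] [52.14684256 44.84367234  5.16409079] [646.17015785  20.7004509  315.29000324]
```

```bash
cat >> h.py <<'E'
TH=np.radians(-8.4);O=np.array([655.,45.5,0]);c,s=np.cos(TH),np.sin(TH)
RC=np.array([[c,-s,0],[s,c,0],[0,0,1]])
def cw(p): return O+RC@np.array(p,float)
from scipy.spatial.transform import Rotation as Ro
def tool_target(tilt=0):  # columns tool x,y,z ; tilt: pointing dir leans to +xc
    n=np.array([-np.sin(tilt),0,np.cos(tilt)]);x=np.array([np.cos(tilt),0,np.sin(tilt)])
    return RC@np.c_[x,-n,[0,1,0]]
def delta(X,R=None):
    st=manip.get_state();Q=st["tool_rot"]
    print("t",st["time"].__round__(2),"pos",st["position"].round(1),"cass",(RC.T@(st["position"]-O)).round(1),"F",st["force"].round(1),"grip",round(st["grip_width"],2))
    d=Q.T@(np.array(X)-st["position"])/10
    r=Ro.from_matrix(Q.T@(Q if R is None else R)).as_rotvec()
    print("delta cm",d.round(2),"rot",r.round(3))
E
python3 - <<'E'
from h import *
delta([147,504,350]);delta([560,240,360],tool_target());delta(cw([60,0,345]),tool_target())
E
```

```text
t 0.1 pos [147.4 503.6 230.6] cass [-569.1  379.   230.6] F [-0.3  0.3 -0.4] grip 1.0
delta cm [-5.000e-02 -1.194e+01  1.000e-02] rot [0. 0. 0.]
t 0.1 pos [147.4 503.6 230.6] cass [-569.1  379.   230.6] F [-0.3  0.3 -0.4] grip 1.0
delta cm [ 47.   -12.93 -13.72] rot [ 0.001 -0.138 -0.   ]
t 0.1 pos [147.4 503.6 230.6] cass [-569.1  379.   230.6] F [-0.3  0.3 -0.4] grip 1.0
delta cm [ 67.53 -11.41 -28.89] rot [ 0.001 -0.138 -0.   ]
```

Call:
send_rows --pt "0 -3 0 0 0 0" --pt "0 -6 0 0 0 0" --pt "2 -9 -0.6 0 0 0" --pt "5 -12 -1.5 0 -0.02 0" --pt "8.5 -13 -2.5 0 -0.03 0" --pt "12 -13 -3.5 0 -0.05 0" --pt "15.5 -13 -4.5 0 -0.06 0" --pt "19 -13 -5.5 0 -0.08 0" --pt "22.5 -13 -6.5 0 -0.1 0" --pt "26 -13 -7.6 0 -0.12 0" --claw 1

```text
time: 0.93
position: [376.9, 356.6, 360.9]
tool_rot: [[0.987, -0.001, 0.163], [-0.163, -0.0, 0.987], [-0.0, -1.0, -0.0]]
force: [0.3, 1.3, -0.4]
grip_width: 0.001
```

Run:
```python
from h import *
delta([560,240,360],tool_target());delta(cw([60,0,345]),tool_target())
```

```text
t 0.93 pos [376.9 356.6 360.9] cass [-320.6  267.2  360.9] F [ 0.3  1.3 -0.4] grip 0.0
delta cm [19.97  0.08 -8.52] rot [ 0.    -0.017 -0.001]
t 0.93 pos [376.9 356.6 360.9] cass [-320.6  267.2  360.9] F [ 0.3  1.3 -0.4] grip 0.0
delta cm [ 38.51   1.58 -26.06] rot [ 0.    -0.017 -0.001]
```

Call:
send_rows --pt "3 0 -1.5 0 -0.017 0" --pt "6.5 0 -3.5 0 -0.017 0" --pt "10 0 -5.5 0 -0.017 0" --pt "14 0 -7.5 0 -0.017 0" --pt "18 0 -9.5 0 -0.017 0" --pt "22 0 -11.5 0 -0.017 0" --pt "26 0 -13.5 0 -0.017 0" --pt "30 0 -16 0 -0.017 0" --pt "33 0 -18 0 -0.017 0" --pt "36 0.3 -20 0 -0.017 0"

```text
time: 1.77
position: [694.3, 104.4, 358.5]
tool_rot: [[0.989, 0.0, 0.147], [-0.147, 0.0, 0.989], [-0.0, -1.0, 0.0]]
force: [1.0, 0.2, 0.3]
grip_width: -0.002
```

Run:
```python
from h import *
delta(cw([60,0,345]),tool_target());delta(cw([60,0,290]),tool_target())
```

```text
t 1.77 pos [694.3 104.4 358.5] cass [ 30.2  64.  358.5] F [1.  0.2 0.3] grip -0.0
delta cm [ 2.98  1.35 -6.4 ] rot [-0.    -0.001 -0.   ]
t 1.77 pos [694.3 104.4 358.5] cass [ 30.2  64.  358.5] F [1.  0.2 0.3] grip -0.0
delta cm [ 2.98  6.85 -6.4 ] rot [-0.    -0.001 -0.   ]
```

Move behind the lid, then descend, then look.

Call:
send_rows --pt "1.5 0 -1.5 0 0 0" --pt "3 0 -3.5 0 0 0" --pt "3 0 -5 0 0 0" --pt "3 1 -6.4 0 0 0" --pt "3 3 -6.4 0 0 0" --pt "3 5 -6.4 0 0 0" --pt "3 6.5 -6.4 0 0 0" --pt "3 7 -6.4 0 0 0" --pt "3 7 -6.4 0 0 0"

```text
time: 2.52
position: [713.0, 38.2, 286.3]
tool_rot: [[0.989, -0.004, 0.147], [-0.147, 0.0, 0.989], [-0.004, -1.0, -0.001]]
force: [-0.4, 0.3, -0.5]
grip_width: 0.003
```

Run:
```python
from h import *
delta(cw([32,0,278]),tool_target())
for n in("side","wrist"):
    im,d=manip.get_image(n);cv2.imwrite(f"pics/{n}1.png",im[:,:,::-1])
    if n=="side":cv2.imwrite(f"pics/sz1.png",cv2.resize(im[50:290,220:460,::-1],None,fx=2.5,fy=2.5))
```

```text
t 2.52 pos [713.   38.2 286.3] cass [ 58.4   1.3 286.3] F [-0.4  0.3 -0.5] grip 0.0
delta cm [-2.64  0.84 -0.13] rot [ 0.001 -0.001 -0.004]
```

View pics/sz1.png

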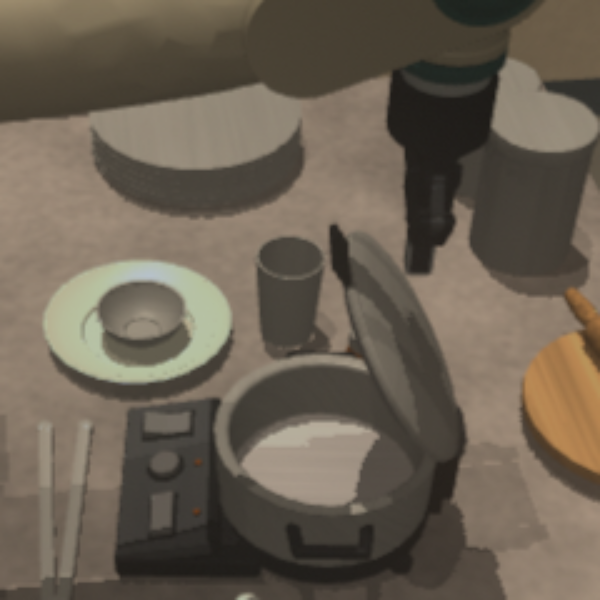

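View pics/wrist1.png

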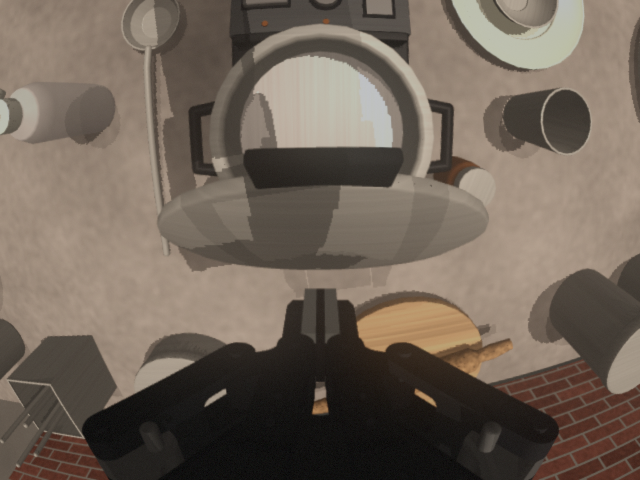

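Call:
send_rows --pt "-1.3 0.4 0 0 0 0" --pt "-2.6 0.85 0 0 0 0" --pt "-3.5 1.5 0 0 0 0" --pt "-4.5 2.1 0 0 0 0" --pt "-5.4 2.7 0 0 0 0" --pt "-6.3 3.4 0 0 0 0" --pt "-7.2 4.3 0 0 0 0" --pt "-8.1 5.3 0 0 0 0" --pt "-8.9 6.3 0 0 0 0" --pt "-8.9 6.3 0 0 0 0"

```text
time: 3.45
position: [624.8, 51.7, 226.0]
tool_rot: [[0.989, 0.0, 0.147], [-0.147, 0.0, 0.989], [-0.0, -1.0, 0.0]]
force: [0.4, 0.0, -1.5]
grip_width: -0.002
```

Run:
```python
from h import *
delta(cw([-70,0,115]),tool_target())
for n in("wrist",):
    im,d=manip.get_image(n);cv2.imwrite(f"pics/{n}2.png",im[:,:,::-1])
```

```text
t 3.45 pos [624.8  51.7 226. ] cass [-30.8   1.7 226. ] F [ 0.4  0.  -1.5] grip -0.0
delta cm [-3.92 11.1  -0.18] rot [-0.    -0.001 -0.   ]
```

View pics/wrist2.png

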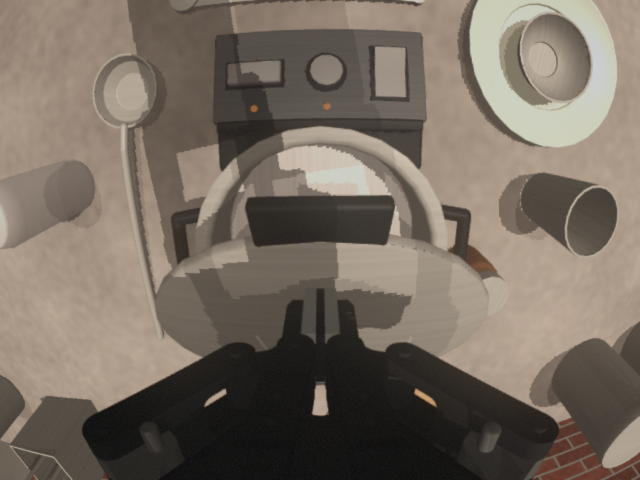

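Call:
send_rows --pt "-0.8 1.1 0 0 0 0" --pt "-1.5 2.3 0 0 0 0" --pt "-2.1 3.5 0 0 0 0" --pt "-2.6 4.7 0 0 0 0" --pt "-3.0 6.0 0 0 0 0" --pt "-3.4 7.2 0 0 0 0" --pt "-3.7 8.4 0 0 0 0" --pt "-3.9 9.5 0 0 0 0" --pt "-4.0 10.3 0 0 0 0" --pt "-4.0 10.6 0 0 0 0"

```text
time: 4.33
position: [586.6, 57.3, 122.2]
tool_rot: [[0.989, 0.002, 0.147], [-0.147, 0.0, 0.989], [0.002, -1.0, 0.0]]
force: [-11.5, 0.3, 24.6]
grip_width: 0.001
```

Run:
```python
from h import *
delta(cw([-70,0,115]),tool_target())
for n in("wrist","side"):
    im,d=manip.get_image(n);cv2.imwrite(f"pics/{n}3.png",im[:,:,::-1])
```

```text
t 4.33 pos [586.6  57.3 122.2] cass [-69.4   1.7 122.2] F [-11.5   0.3  24.6] grip 0.0
delta cm [-0.06  0.72 -0.17] rot [-0.    -0.001  0.002]
```

View pics/side3.png

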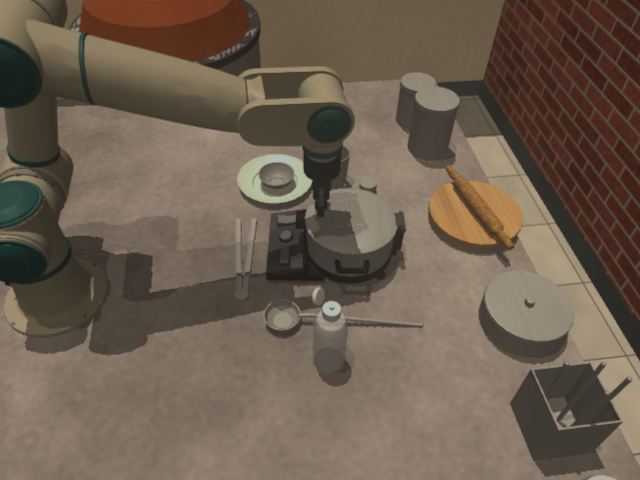

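Call:
send_rows --pt "0 -0.5 0 0 0 0" --pt "0 -1.5 0 0 0 0" --pt "0 -3 0 0 0 0" --pt "-1 -5 0 0 0 0" --pt "-3 -6 0 0 0 0" --pt "-5 -6 0 0 0 0" --pt "-8 -6 0 0 0 0" --pt "-11 -6 0 0 0 0" --pt "-14 -6 0 0 0 0" --pt "-14 -6 0 0 0 0"

```text
time: 5.27
position: [443.9, 78.5, 179.7]
tool_rot: [[0.989, -0.002, 0.146], [-0.146, 0.0, 0.989], [-0.002, -1.0, 0.0]]
force: [-0.5, -0.1, -0.3]
grip_width: -0.001
```

Run:
```python
from h import *
delta(cw([-70,0,115]),tool_target())
for n in("wrist","side","top"):
    im,d=manip.get_image(n);cv2.imwrite(f"pics/{n}4.png",im[:,:,::-1]);np.save(f"pics/{n}4.npy",d)
    if n=="side":cv2.imwrite(f"pics/sz4.png",cv2.resize(im[130:290,230:420,::-1],None,fx=3.6,fy=3.6,interpolation=2))
    if n!="wrist":
        W=cloud(d,manip.camera_params(n)).reshape(-1,3);c=(W-O)@RC
        for a in range(-120,110,20):
            m=(abs(c[:,0]-a)<10)&(abs(c[:,1])<15);print(n,a,m.sum(),np.nanmedian(c[m,2]) if m.any() else 0)
```

```text
t 5.27 pos [443.9  78.5 179.7] cass [-213.7    1.8  179.7] F [-0.5 -0.1 -0.3] grip -0.0
delta cm [14.38  6.44 -0.18] rot [-0.    -0.    -0.002]
side -120 145 55.15317043663372
side -100 135 114.82448519601925
side -80 84 121.91520723462637
side -60 86 124.65505503208894
side -40 86 126.09203443217254
side -20 87 127.00744845487097
side 0 86 126.74725465607776
side 20 89 126.26522504631309
side 40 89 126.19817096948913
side 60 86 124.73415595629494
side 80 86 122.71716560552802
side 100 141 116.18145865433576
top -120 8 113.87724815934493
top -100 151 115.25254113859526
top -80 176 120.05962736241167
top -60 172 122.41485050580565
top -40 174 124.18350685980275
top -20 164 124.41482480164191
top 0 166 124.40167810057267
top 20 161 124.2462397677001
top 40 160 124.14093327672558
top 60 151 122.36204823608952
top 80 139 119.55738030092506
top 100 148 114.82231623399298
```

View pics/sz4.png

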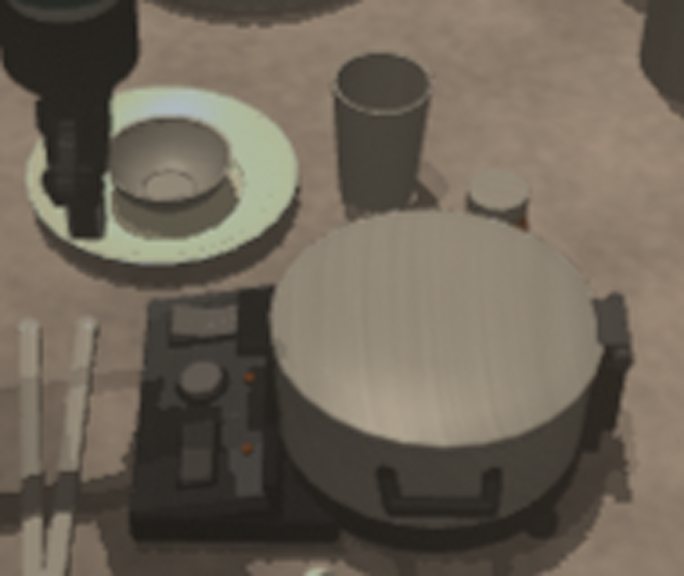

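View pics/wrist4.png

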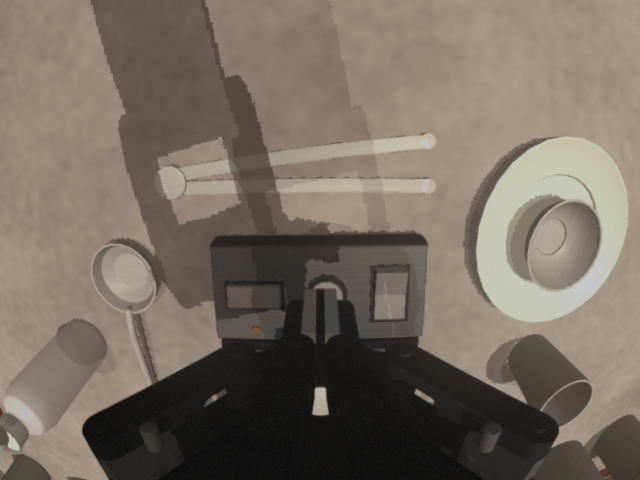

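View pics/top4.png

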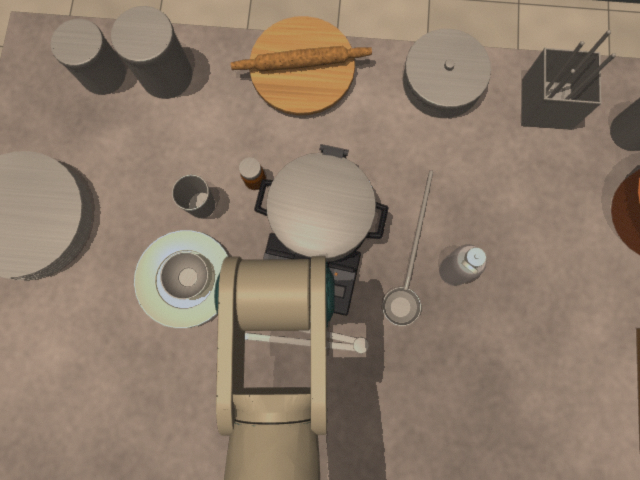

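Run:
```python
from h import *
p=manip.camera_params("wrist");T=p["tool_from_camera"];st=manip.get_state();d=np.load("pics/wrist4.npy")
for n,uv in dict(rock=(390,293),lng=(254,295.5),rnd=(325,285),pfl=(214,248),pfr=(425,248)).items():
    a=np.array([uv[0]-p["cx"],uv[1]-p["cy"]]);r=np.hypot(*a);th=r/p["fx"];v=np.r_[np.sin(th)*a/r,np.cos(th)]
    v/=v[2]; D=d[int(uv[1]),int(uv[0])]
    X=st["position"]+st["tool_rot"]@((T@np.r_[v*D,1])[:3]);o=st["position"]+st["tool_rot"]@T[:3,3];w=X-o
    Y=o+w*(53-o[2])/w[2]
    print(n,X.round(1),(RC.T@(X-O)).round(1),"z53",(RC.T@(Y-O)).round(1))
for k,X in dict(rock=[517.4,124.8,54.1],rnd=[510,73.1,53.7],lng=[501.3,13,53]).items():print(k,(RC.T@(np.array(X)-O)).round(1))
# targets
a=.2;xp=np.array([np.cos(a),0,np.sin(a)]);n=np.array([-np.sin(a),0,np.cos(a)]);pm=np.array([-146,0,46])
for k,(x,y,h) in dict(rock=(-15,60,30),rock_on=(-15,60,3),rnd=(0,6,30),rnd_in=(0,6,3),lng=(0,-55,30),lng_in=(0,-55,3)).items():
    print(k,(pm+x*xp+np.array([0,y,0])+h*n).round(1))
```

```text
rock [519.6 126.8  49.9] [-145.9   60.7   49.9] z53 [-147.5   60.    53. ]
lng [503.1  14.6  53.6] [-145.7  -52.8   53.6] z53 [-145.4  -52.9   53. ]
rnd [501.7  74.2  53.4] [-155.9    5.9   53.4] z53 [-155.7    6.    53. ]
pfl [462.6 -14.8  37.2] [-181.5  -87.8   37.2] z53 [-187.6  -82.8   53. ]
pfr [487.6 161.1  40.2] [-182.5   89.9   40.2] z53 [-187.5   85.9   53. ]
rock [-147.7   58.3   54.1]
rnd [-147.5    6.1   53.7]
lng [-147.3  -54.6   53. ]
rock [-166.7   60.    72.4]
rock_on [-161.3   60.    46. ]
rnd [-152.     6.    75.4]
rnd_in [-146.6    6.    48.9]
lng [-152.   -55.    75.4]
lng_in [-146.6  -55.    48.9]
```

Run:
```python
from h import *
delta(cw([-173.6,60,101.6]),tool_target(.2))
```

```text
t 5.42 pos [448.   77.9 180.6] cass [-209.5    1.8  180.6] F [-0.1  0.3  0.5] grip 0.0
delta cm [3.57 7.91 5.82] rot [-0.    -0.001 -0.198]
```

Call:
send_rows --pt "0.3 0 1 0 0 -0.05" --pt "0.8 0 2.5 0 0 -0.1" --pt "1.3 0 4 0 0 -0.15" --pt "1.8 0.5 5.3 0 0 -0.198" --pt "2.3 2 5.8 0 0 -0.198" --pt "2.8 4 5.8 0 0 -0.198" --pt "3.3 6 5.8 0 0 -0.198" --pt "3.6 7.5 5.8 0 0 -0.198" --pt "3.6 7.9 5.8 0 0 -0.198" --pt "3.6 7.9 5.8 0 0 -0.198"

```text
time: 6.25
position: [491.6, 129.7, 99.5]
tool_rot: [[0.97, 0.192, 0.148], [-0.145, -0.03, 0.989], [0.194, -0.981, -0.001]]
force: [0.2, -0.3, 0.2]
grip_width: -0.0
```

```bash
cat >> h.py <<'E'
def pan(x,y,h):
    a=.2;return cw(np.array([-146,0,46])+x*np.array([np.cos(a),0,np.sin(a)])+np.array([0,y,0])+h*np.array([-np.sin(a),0,np.cos(a)]))
E
python3 - <<'E'
from h import *
delta(pan(-16,60,10),tool_target(.2))
im,d=manip.get_image("side");cv2.imwrite(f"pics/sz5.png",cv2.resize(im[130:290,230:420,::-1],None,fx=3.6,fy=3.6,interpolation=2))
im,d=manip.get_image("wrist");cv2.imwrite("pics/wrist5.png",im[:,:,::-1])
E
```

```text
t 6.25 pos [491.6 129.7  99.5] cass [-173.9   59.4   99.5] F [ 0.2 -0.3  0.2] grip -0.0
delta cm [0.1  4.79 0.07] rot [ 0.001 -0.002 -0.005]
```

View pics/sz5.png

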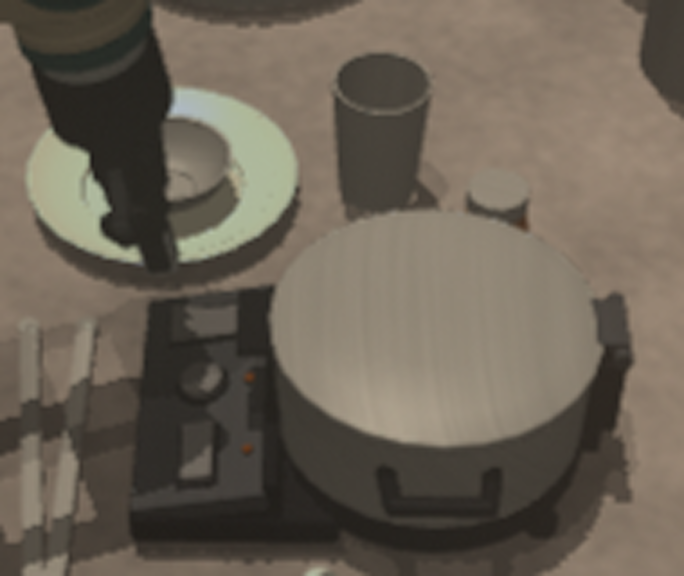

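View pics/wrist5.png

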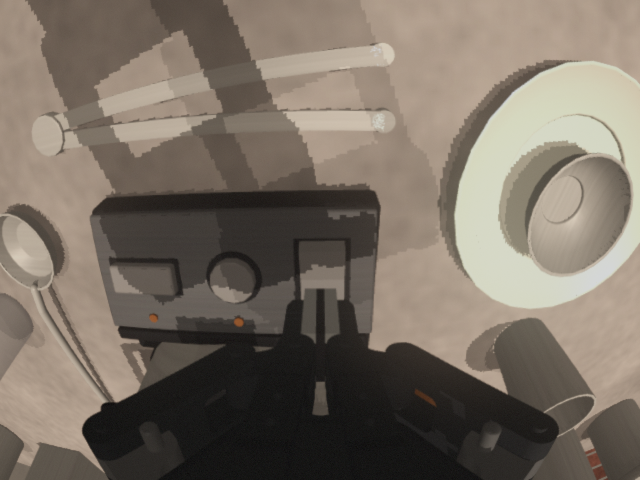

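Call:
send_rows --pt "0.05 1.2 0.05 0 0 0" --pt "0.1 2.4 0.05 0 0 0" --pt "0.1 3.6 0.05 0 0 0" --pt "0.1 4.4 0.05 0 0 0" --pt "0.1 4.7 0.05 0 0 0" --pt "0.1 4.9 0.05 0 0 0" --pt "0.1 5.1 0.05 0 0 0" --pt "0.1 5.3 0.05 0 0 0" --pt "0.1 5.5 0.05 0 0 0" --pt "0.1 5.5 0.05 0 0 0"

```text
time: 7.18
position: [503.6, 128.9, 47.3]
tool_rot: [[0.97, 0.196, 0.147], [-0.144, -0.028, 0.989], [0.198, -0.98, 0.001]]
force: [-0.7, 0.7, 0.3]
grip_width: 0.001
```

Run:
```python
from h import *
delta(pan(-16,60,3),tool_target(.2))
```

```text
t 7.18 pos [503.6 128.9  47.3] cass [-161.9   60.4   47.3] F [-0.7  0.7  0.3] grip 0.0
delta cm [-0.06  0.14 -0.04] rot [-0.    -0.001 -0.001]
```

Call:
send_rows --pt "0 0.1 0 0 0 0" --pt "0 0.2 0 0 0 0" --pt "0 0.25 0 0 0 0" --pt "0 0.25 0 0 0 0"

```text
time: 7.52
position: [503.9, 128.9, 46.2]
tool_rot: [[0.97, 0.195, 0.147], [-0.144, -0.029, 0.989], [0.197, -0.98, 0.0]]
force: [-11.4, -0.6, 15.3]
grip_width: -0.001
```

Run:
```python
from h import *
delta(pan(-16,60,3),tool_target(.2))
```

```text
t 7.52 pos [503.9 128.9  46.2] cass [-161.6   60.5   46.2] F [-11.4  -0.6  15.3] grip -0.0
delta cm [-0.07  0.03 -0.05] rot [-0.    -0.001 -0.002]
```

Call:
send_rows --pt "0 0.2 0 0 0 0" --pt "0 -0.5 0 0 0 0" --pt "0 -2 0 0 0 0" --pt "0 -4 0 0 0 0" --pt "0 -5 0 0 0 0" --pt "-1 -5 0 0 0 0" --pt "-3 -5 0 0 0 0" --pt "-5 -5 0 0 0 0" --pt "-5 -5 0 0 0 0"

```text
time: 8.27
position: [442.8, 137.4, 82.0]
tool_rot: [[0.97, 0.192, 0.146], [-0.144, -0.029, 0.989], [0.194, -0.981, -0.001]]
force: [-1.5, -0.2, -0.1]
grip_width: 0.003
```

Run:
```python
from h import *
delta(pan(0,6,11),tool_target(.2))
im,d=manip.get_image("side");cv2.imwrite(f"pics/sz6.png",cv2.resize(im[200:290,250:360,::-1],None,fx=6,fy=6,interpolation=2))
im,d=manip.get_image("wrist");cv2.imwrite("pics/wrist6.png",cv2.resize(im[150:400,50:450,::-1],None,fx=2,fy=2))
```

```text
t 8.27 pos [442.8 137.4  82. ] cass [-223.4   59.9   82. ] F [-1.5 -0.2 -0.1] grip 0.0
delta cm [ 6.89  3.94 -5.39] rot [ 0.001 -0.    -0.005]
```

View pics/sz6.png

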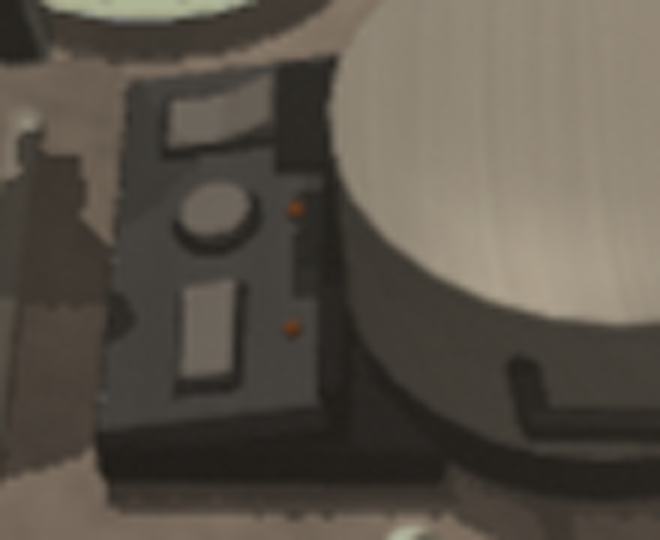

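View pics/wrist6.png

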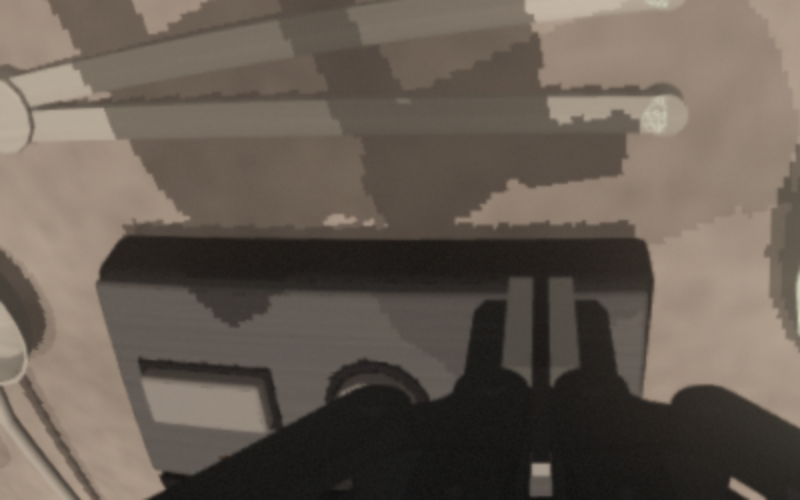

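Run:
```python
from h import *
delta(pan(-18,60,5.5),tool_target(.2))
```

```text
t 8.37 pos [445.5 137.4  83.7] cass [-220.7   60.3   83.7] F [ 0.9 -0.6  0.5] grip -0.0
delta cm [ 4.78  4.62 -0.02] rot [ 0.    -0.001 -0.001]
```

Call:
send_rows --pt "2 0 0 0 0 0" --pt "4 0 0 0 0 0" --pt "4.8 1 0 0 0 0" --pt "4.8 2.5 0 0 0 0" --pt "4.8 3.8 0 0 0 0" --pt "4.8 4.5 0 0 0 0" --pt "4.8 4.6 0 0 0 0" --pt "4.8 4.6 0 0 0 0"

```text
time: 9.03
position: [501.3, 128.9, 47.9]
tool_rot: [[0.97, 0.194, 0.147], [-0.145, -0.029, 0.989], [0.196, -0.981, -0.0]]
force: [0.3, -0.5, -0.6]
grip_width: -0.001
```

Call:
send_rows --pt "0 0.1 0 0 0 0" --pt "0 0.1 0 0 0 0"

```text
time: 9.2
position: [501.7, 129.2, 47.9]
tool_rot: [[0.969, 0.196, 0.147], [-0.144, -0.029, 0.989], [0.198, -0.98, 0.001]]
force: [0.2, 0.4, -0.2]
grip_width: 0.002
```

Call:
send_rows --pt "0 0.1 0 0 0 0" --pt "0 0.1 0 0 0 0"

```text
time: 9.37
position: [501.6, 129.1, 46.6]
tool_rot: [[0.97, 0.195, 0.147], [-0.144, -0.029, 0.989], [0.198, -0.98, 0.0]]
force: [0.2, 0.3, -0.4]
grip_width: 0.001
```

Call:
send_rows --pt "0 0.1 0 0 0 0" --pt "0 0.1 0 0 0 0"

```text
time: 9.53
position: [501.8, 129.1, 45.9]
tool_rot: [[0.97, 0.195, 0.147], [-0.144, -0.029, 0.989], [0.197, -0.98, 0.0]]
force: [-2.0, 0.1, 4.1]
grip_width: -0.003
```

Call:
send_rows --pt "0 0.15 0 0 0 0" --pt "0 0.15 0 0 0 0"

```text
time: 9.7
position: [502.0, 129.1, 45.7]
tool_rot: [[0.97, 0.195, 0.147], [-0.144, -0.029, 0.989], [0.197, -0.98, 0.0]]
force: [-11.7, -1.5, 17.8]
grip_width: 0.001
```

Run:
```python
from h import *
delta(pan(-18,60,3),tool_target(.2))
```

```text
t 9.7 pos [502.  129.1  45.7] cass [-163.6   60.4   45.7] F [-11.7  -1.5  17.8] grip 0.0
delta cm [-0.07  0.02 -0.04] rot [ 0.    -0.001 -0.002]
```

Call:
send_rows --pt "0 -0.5 0 0 0 0" --pt "0 -2 0 0 0 0" --pt "0.5 -3 -1 0 0 0" --pt "1 -3 -3 0 0 0" --pt "1.7 -3 -5 0 0 0" --pt "1.7 -3 -5.4 0 0 0" --pt "1.7 -2.5 -5.4 0 0 0" --pt "1.7 -1.5 -5.4 0 0 0" --pt "1.7 -1.2 -5.4 0 0 0" --pt "1.7 -1.2 -5.4 0 0 0"

```text
time: 10.53
position: [507.1, 74.0, 56.7]
tool_rot: [[0.971, 0.191, 0.146], [-0.143, -0.029, 0.989], [0.193, -0.981, -0.001]]
force: [0.0, -0.9, -0.2]
grip_width: -0.001
```

Run:
```python
from h import *
delta(pan(0,6,8),tool_target(.2))
im,d=manip.get_image("side");cv2.imwrite(f"pics/sz7.png",cv2.resize(im[180:290,240:360,::-1],None,fx=5,fy=5,interpolation=2))
```

```text
t 10.53 pos [507.1  74.   56.7] cass [-150.5    6.6   56.7] F [ 0.  -0.9 -0.2] grip -0.0
delta cm [ 0.23  0.33 -0.06] rot [ 0.001 -0.    -0.005]
```

View pics/sz7.png

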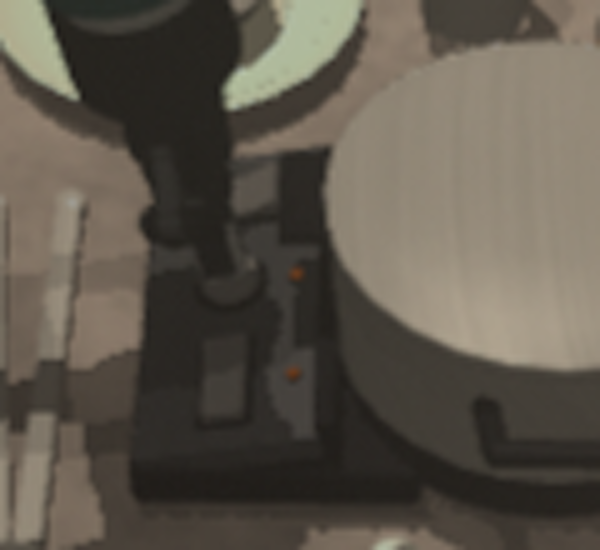

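Call:
send_rows --pt "0.15 0.15 0 0 0 0" --pt "0.15 0.3 0 0 0 0" --pt "0.15 0.45 0 0 0 0" --pt "0.15 0.6 0 0 0 0" --pt "0.15 0.7 0 0 0 0" --pt "0.15 0.8 0 0 0 0" --pt "0.15 0.85 0 0 0 0" --pt "0.15 0.85 0 0 0 0"

```text
time: 11.25
position: [511.4, 73.1, 50.9]
tool_rot: [[0.97, 0.195, 0.147], [-0.144, -0.029, 0.989], [0.197, -0.98, 0.0]]
force: [-0.6, 1.6, 1.8]
grip_width: 0.003
```

Call:
send_rows --pt "0 0.1 0 0 0 0" --pt "0 0.1 0 0 0 0"

```text
time: 11.42
position: [511.6, 73.0, 49.8]
tool_rot: [[0.97, 0.195, 0.147], [-0.144, -0.029, 0.989], [0.197, -0.98, 0.0]]
force: [-0.3, 1.4, 2.7]
grip_width: 0.001
```

Run:
```python
from h import *
delta(pan(0,6,3),tool_target(.2))
```

```text
t 11.42 pos [511.6  73.   49.8] cass [-145.9    6.2   49.8] F [-0.3  1.4  2.7] grip 0.0
delta cm [-0.09  0.07 -0.02] rot [-0.    -0.001 -0.001]
```

Call:
send_rows --pt "0 0.1 0 0 0 0" --pt "0 0.1 0 0 0 0"

```text
time: 11.58
position: [511.8, 73.0, 49.4]
tool_rot: [[0.97, 0.195, 0.147], [-0.144, -0.029, 0.989], [0.197, -0.98, 0.0]]
force: [-6.1, 2.1, 8.7]
grip_width: 0.001
```

Call:
send_rows --pt "0 0.1 0 0 0 0" --pt "0 0.1 0 0 0 0" --pt "0 0.1 0 0 0 0"

```text
time: 11.83
position: [511.8, 73.0, 49.4]
tool_rot: [[0.97, 0.195, 0.147], [-0.144, -0.029, 0.989], [0.197, -0.98, 0.0]]
force: [-11.4, 1.1, 18.2]
grip_width: -0.001
```

Call:
send_rows --pt "0 0.05 0 0 0 0" --pt "0 0.05 0 0 0 0" --pt "0 0.05 0 0 0 0"

```text
time: 12.08
position: [511.9, 73.0, 49.3]
tool_rot: [[0.97, 0.194, 0.147], [-0.144, -0.029, 0.989], [0.197, -0.98, 0.0]]
force: [-14.7, 1.0, 21.0]
grip_width: -0.001
```

Run:
```python
from h import *
delta(pan(0,6,3),tool_target(.2))
```

```text
t 12.08 pos [511.9  73.   49.3] cass [-145.6    6.3   49.3] F [-14.7   1.   21. ] grip -0.0
delta cm [-0.1   0.02 -0.03] rot [ 0.    -0.001 -0.002]
```

Call:
send_rows --pt "0 -0.5 0 0 0 0" --pt "0 -2 0 0 0 0" --pt "0 -3 -1.5 0 0 0" --pt "0 -3 -3.5 0 0 0" --pt "0 -3 -5.5 0 0 0" --pt "0 -3 -6.1 0 0 0" --pt "-0.1 -2.5 -6.1 0 0 0" --pt "-0.1 -1.6 -6.1 0 0 0" --pt "-0.1 -1.4 -6.1 0 0 0" --pt "-0.1 -1.4 -6.1 0 0 0"

```text
time: 12.92
position: [498.5, 13.8, 59.1]
tool_rot: [[0.97, 0.192, 0.146], [-0.144, -0.029, 0.989], [0.194, -0.981, -0.0]]
force: [-0.9, 1.4, 0.1]
grip_width: -0.0
```

Run:
```python
from h import *
delta(pan(0,-55,8),tool_target(.2))
im,d=manip.get_image("side");cv2.imwrite(f"pics/sz8.png",cv2.resize(im[180:290,240:360,::-1],None,fx=5,fy=5,interpolation=2))
im,d=manip.get_image("wrist");cv2.imwrite("pics/wrist8.png",im[:,:,::-1])
```

```text
t 12.92 pos [498.5  13.8  59.1] cass [-150.2  -54.3   59.1] F [-0.9  1.4  0.1] grip -0.0
delta cm [ 0.15  0.56 -0.07] rot [ 0.    -0.    -0.005]
```

View pics/sz8.png

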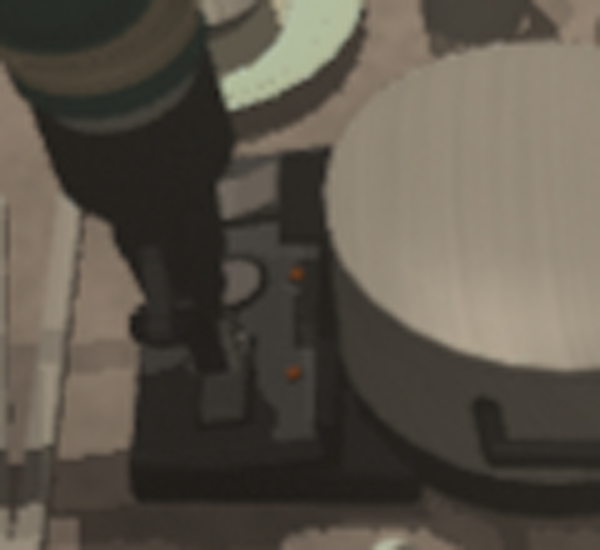

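View pics/wrist8.png

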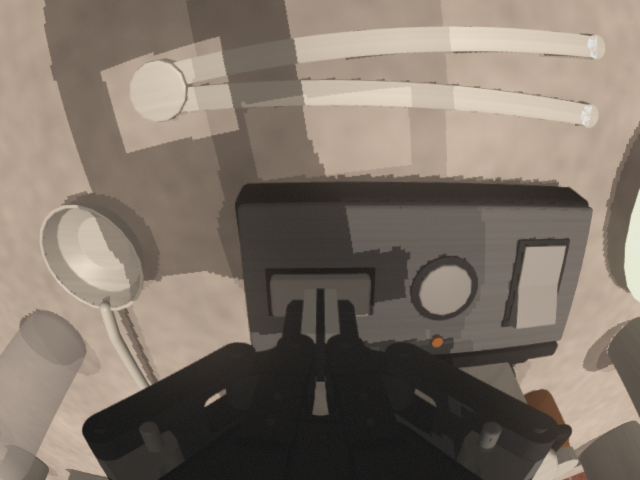

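Call:
send_rows --pt "0.05 0.3 -0.05 0 0 0" --pt "0.1 0.5 -0.05 0 0 0" --pt "0.1 0.7 -0.05 0 0 0" --pt "0.1 0.85 -0.05 0 0 0" --pt "0.1 1.0 -0.05 0 0 0" --pt "0.1 1.1 -0.05 0 0 0" --pt "0.1 1.15 -0.05 0 0 0" --pt "0.1 1.15 -0.05 0 0 0"

```text
time: 13.68
position: [502.6, 12.2, 50.0]
tool_rot: [[0.97, 0.195, 0.147], [-0.144, -0.029, 0.989], [0.197, -0.98, 0.0]]
force: [-2.1, 2.2, 4.4]
grip_width: 0.002
```

Call:
send_rows --pt "0 0.1 0 0 0 0" --pt "0 0.15 0 0 0 0" --pt "0 0.15 0 0 0 0"

```text
time: 13.93
position: [502.8, 12.2, 49.2]
tool_rot: [[0.97, 0.195, 0.147], [-0.144, -0.029, 0.989], [0.197, -0.98, 0.0]]
force: [-7.4, 2.5, 11.5]
grip_width: 0.007
```

Call:
send_rows --pt "0 0.1 0 0 0 0" --pt "0 0.15 0 0 0 0" --pt "0 0.15 0 0 0 0"

```text
time: 14.18
position: [502.9, 12.2, 49.0]
tool_rot: [[0.97, 0.194, 0.147], [-0.144, -0.029, 0.989], [0.196, -0.981, 0.0]]
force: [-17.3, 2.9, 23.8]
grip_width: 0.002
```

Run:
```python
from h import *
delta(pan(0,-55,3),tool_target(.2))
```

```text
t 14.18 pos [502.9  12.2  49. ] cass [-145.6  -55.2   49. ] F [-17.3   2.9  23.8] grip 0.0
delta cm [-0.1  -0.01  0.02] rot [ 0.    -0.001 -0.002]
```

Fully in and held; retract along the normal, then away.

Call:
send_rows --pt "0 -0.3 0 0 0 0" --pt "0 -1.5 0 0 0 0" --pt "0 -3.5 0 0 0 0" --pt "0 -6 0 0 0 0" --pt "0 -9 0 0 0 0" --pt "-1 -12 0 0 0 0" --pt "-3 -15 0 0 0 0" --pt "-5 -17 0 0 0 0" --pt "-7 -18 0 0 0 0" --pt "-7 -18 0 0 0 0"

```text
time: 15.02
position: [398.8, 27.5, 211.6]
tool_rot: [[0.969, 0.198, 0.147], [-0.144, -0.029, 0.989], [0.201, -0.98, 0.0]]
force: [0.4, 0.6, 0.5]
grip_width: 0.005
```

Call:
send_rows --pt "-1 -2 2 0 0 0" --pt "-2 -3 5 0 0 0" --pt "-3 -4 8 0 0 0" --pt "-4 -4 11 0 0 0" --pt "-5 -4 14 0 0 0" --pt "-5 -4 17 0 0 0" --pt "-5 -4 20 0 0 0" --pt "-5 -4 22 0 0 0" --pt "-5 -4 22 0 0 0" --pt "-5 -4 22 0 0 0"

```text
time: 15.85
position: [376.2, 253.7, 237.6]
tool_rot: [[0.97, 0.193, 0.146], [-0.142, -0.03, 0.989], [0.195, -0.981, -0.002]]
force: [-0.0, -0.1, -0.5]
grip_width: 0.002
```

Run:
```python
from h import *
delta([400,300,300])
for n in("side","top"):
    im,d=manip.get_image(n);cv2.imwrite(f"pics/{n}9.png",im[:,:,::-1])
    if n=="side":cv2.imwrite(f"pics/sz9.png",cv2.resize(im[200:290,250:360,::-1],None,fx=6,fy=6,interpolation=2))
    W=cloud(d,manip.camera_params(n)).reshape(-1,3);c=(W-O)@RC
    for a in(-80,0,80):
        m=(abs(c[:,0]-a)<10)&(abs(c[:,1])<15);print(n,a,np.nanmedian(c[m,2]))
    a=.2;q=c-[-146,0,46];px=q[:,0]*np.cos(a)+q[:,2]*np.sin(a);h=-q[:,0]*np.sin(a)+q[:,2]*np.cos(a)
    for nm,x0,y0,r in[("rockF",-15,60,5),("rockB",15,60,5),("rnd",0,6,7),("lng",0,-55,6),("panel",-25,25,7),("panel",-25,-25,7)]:
        m=(abs(px-x0)<r)&(abs(c[:,1]-y0)<r)&(abs(h)<20);print(n,nm,m.sum(),np.nanmedian(h[m]).round(2) if m.any() else 0)
```

```text
t 15.85 pos [376.2 253.7 237.6] cass [-306.3  165.3  237.6] F [-0.  -0.1 -0.5] grip 0.0
delta cm [ 2.87 -5.8   4.91] rot [0. 0. 0.]
side -80 122.08721731159503
side 0 126.79601383486806
side 80 122.56032785343481
side rockF 11 3.93
side rockB 9 10.46
side rnd 25 4.85
side lng 24 9.02
side panel 30 2.13
side panel 27 1.22
top -80 120.04811564600145
top 0 124.30499143373189
top 80 119.40616051666605
top rockF 26 3.99
top rockB 30 9.02
top rnd 53 3.07
top lng 39 8.29
top panel 49 0.56
top panel 50 0.17
```

View pics/sz9.png

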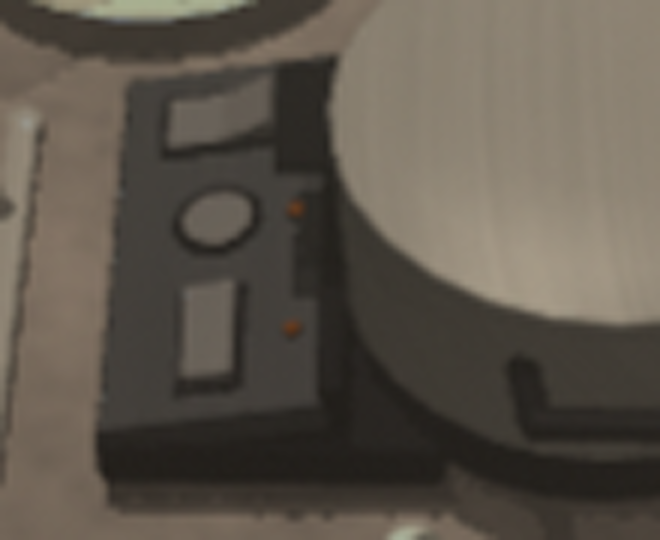

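View pics/top9.png

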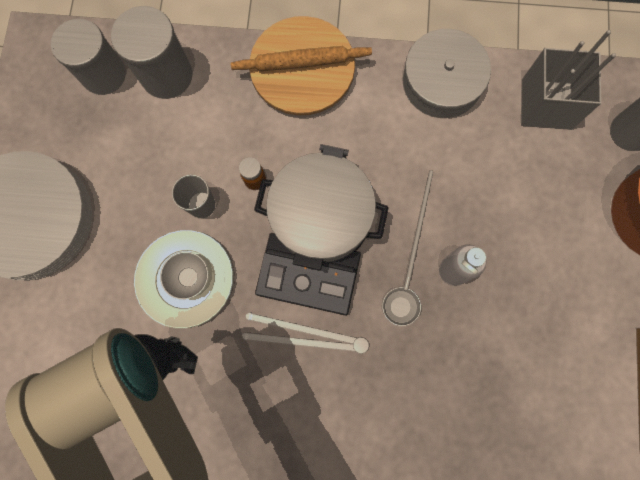

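All checks agree: lid level, rocker front about 3–4 mm and back about 9 mm above the panel, round key in, long key out, everything in place. Handing in.

```bash
python3 -c "
from plant import manip
print(manip.job_done())"
```

```text
the job is handed in; nothing more can be done
None
```

The casserole is set to keep warm, and I handed the job in at about 16 s of the 51 s allowed. With the shut fingertips I pushed the lid closed, then pressed the rocker (twice, to be sure it was fully over), the round key and the long key, in that order. I then drew the hand about 0.3 m clear.

Final checks with the side and top cameras:

| Check | Reading | Result |
|---|---|---|
| Lid | Front and back heights within 0.6 mm over 160 mm | Shut |
| Rocker | Front half about 4 mm above the panel, back half 9–10 mm; the second press met a hard stop at about 3 mm | On |
| Round key | 3.1 mm above the panel (top camera) | In |
| Long key | Bottomed at about 3 mm with 24 N and held; now about 8.3 mm above the panel | Sprung back out |
| Casserole and other things | At the same places in the pictures as at the start | No movement seen |

No check failed. The side camera's heights read about 1–2 mm above the top camera's for most points, including the bare panel, which is within calibration error.

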